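# Square up a row of blanks against the fence with a straightedge

## Robot

A 6-joint arm with a two-finger parallel gripper is mounted at the origin on the work surface. World frame = base frame: x ahead of the robot, y to its left, z up, the work surface at z = 0. Lengths are in m, angles in rad, forces in N, time in s.
With the tool pointing down it reaches from about 0.25 to 0.775 m from the base axis. Payload 4 kg.
Tool frame: the origin (TCP) lies on the centre line of the jaws, within the pads' length; the fingertips stand 25 mm ahead of it and the grasp point (between the pads) lies 6 mm ahead of it; z points along the fingers, y is the line along which they close (so a half turn about z gives the same grasp; the last joint's range is limited). The gripper opens to 94 mm and grips with 3 to 60 N. Pads are 16 mm wide; open, the fingers measure 119 mm over their backs; the gripper's body (75 mm by 177 mm) begins 78 mm behind the grasp point.
Start: joints at [1.133, 0.087, 1.371, -0, 1.684, -0.103], TCP at [0.181, 0.519, 0.191] pointing down, gripper open.
Joint ranges: [-3.1, 3.1], [-0.76, 2.03], [0.27, 2.55], [-1.08, 4.22], [0.17, 2.65], [-2.57, 2.57]. Speed limits (rad/s): [2.79, 2.79, 3.14, 3.14, 3.14, 3.14].

## Interface

Orientations are given as [roll, pitch, yaw] about the fixed x, y, z axes, in that order (R = Rz(yaw) Ry(pitch) Rx(roll)).
In Python, from bench import robot, imaging gives the robot as it stands. The module is installed in compiled form; this text tells all that it offers.
- The arm moves only by the tool drive_tool, never from a script. Its argument "series" is a list of rows, each a list of 3 entries, a list of its own where there are three numbers: the finger opening in m, from 0 to 0.094, then the shift along the tool's x, y, z in m, then the turn, a rotation vector about the tool's x, y, z in rad. A call has 1 to 5 rows; each row is the pose to reach, as a shift and turn from the pose commanded when the call began, along the tool's axes at that moment; what a row does not reach only later rows make up. A row lasts 1/8 s, in which the tool goes at most 62.5 mm and 10.7 degrees, less where a joint would pass 70% of its speed; a pose out of reach is approached as far as the arm can. A call with a gripper value outside its range is refused whole. The fingers move at their own pace and stop on an object; the grip force is fixed at half the most. Time passes only in rows, so rows that repeat a pose let the fingers close. It gives the time, the measured TCP pose, the force, the opening and the grip force at its end, in the units of the state.
- robot.get_obs(): the state, without advancing time (a new reading comes with each control period).
- imaging.snapshot(name): name is "side" or "top"; returns the picture (384x512x3 uint8, red, green, blue); there is no depth.
- imaging.get_calibration(name): a dict with "intrinsics" (3x3 intrinsics, pixels), "position" and "rotation" of the camera in the world. Camera axes: x right, y up, looking along -z (the intrinsics and any distortion apply to the point x, -y, -z); pixel columns grow to the right and rows downward; lengths in m; the calibration is good to about 2 mm. A picture is of the moment at which its call begins. get_calibration takes no time and is no camera call.
- robot.close_job(): hands the job in; it is judged then, once.
The state is a dict: "time": time; "joint_positions": joint angles; "qvel": joint speeds; "joint_torque": joint torques, N m; "tool_pos": TCP position; "ee_rot": TCP orientation; "wrist_force": force on the tool from outside, world axes, zero at the start; "wrist_torque": the same for the moment, N m; "width": finger opening in m; "finger_force": force on a finger pad.
Only numpy, scipy, OpenCV 4.12 (cv2) and the standard library are available. Lean on these libraries where they do the work, as an engineer would, in place of code of your own. Each camera call takes 0.05 s, during which the arm holds its last target. There are 200 camera calls.

## Task

Take the aluminium straightedge out of its tray by its wooden grip and, with its long edge and nothing else, push the row of four wooden blanks up to the fence until all four sit flush and square against it; then hold the row pressed evenly, so that both end blanks are tight, with a push of about 10 newtons for a second, and never more than 25. Afterwards lay the straightedge gently back flat in its tray and let go, leaving the blanks against the fence and everything else on the bench where it is.

Things in the scene. Friction and masses are not known exactly. Their poses are not given: they have to be found in the camera images.
- straightedge_grip (a point): grasp point of the straightedge, in the middle of its upright wooden grip: 55 mm above the underside of the aluminium bar it stands on, 23 mm below the grip's top. The grip is 20 mm thick (x) x 70 mm long (y) and runs down to the bar's top, 8 mm up. The bar's long edges are 25 mm from this point in x. z is up
- straightedge: the same straightedge as a whole: flat aluminium bar 230 long (y) x 50 wide (x) x 8 mm thick with the grip on its middle; symmetrical, about 0.3 kg; origin at the centre of the bar's underside. It starts lying flat in the tray
- fence_face (a point): centre of the fence's front face, which the blanks must meet, 15 mm above the bench. The fence is a rigid wooden batten bolted to the bench, 300 long (y) x 30 thick (x) x 30 mm high. x points squarely into the face, away from the robot: pushing along +x drives the blanks on to it. It does not give: 10 N squeezes a contact by under 0.2 mm
- fence: the same fence; origin under its centre, 15 mm behind the face; same axes
- tray: shallow open plywood tray fixed to the bench on one side (left or right), 266 (y) x 86 (x) mm outside, walls 8 mm thick and 18 mm high; origin under its centre
- tray_in (a point): centre of the tray's inner floor, 8 mm above the bench; the inside is 250 mm (y) x 70 mm (x), so the 230 x 50 mm straightedge drops in with its length along y, either way round
- blank1_center (a point): centre (11 mm above the bench) of loose wooden blank 1 of 4 in the row, all alike: 60 mm long (its x, which runs roughly towards the fence), 38 mm wide (y), 22 mm high, about 60 g; number 1 is at the fence's -y end, 4 at its +y end. Its far end meets the fence when its centre is 30 mm from the face
- blank1: the same blank 1; origin under its centre
- blank2_center (a point): centre (11 mm above the bench) of loose wooden blank 2 of 4 in the row, all alike: 60 mm long (its x, which runs roughly towards the fence), 38 mm wide (y), 22 mm high, about 60 g; number 1 is at the fence's -y end, 4 at its +y end. Its far end meets the fence when its centre is 30 mm from the face
- blank2: the same blank 2; origin under its centre
- blank3_center (a point): centre (11 mm above the bench) of loose wooden blank 3 of 4 in the row, all alike: 60 mm long (its x, which runs roughly towards the fence), 38 mm wide (y), 22 mm high, about 60 g; number 1 is at the fence's -y end, 4 at its +y end. Its far end meets the fence when its centre is 30 mm from the face
- blank3: the same blank 3; origin under its centre
- blank4_center (a point): centre (11 mm above the bench) of loose wooden blank 4 of 4 in the row, all alike: 60 mm long (its x, which runs roughly towards the fence), 38 mm wide (y), 22 mm high, about 60 g; number 1 is at the fence's -y end, 4 at its +y end. Its far end meets the fence when its centre is 30 mm from the face
- blank4: the same blank 4; origin under its centre
- stone: a dark sharpening stone 210 x 70 x 28 mm fixed to the bench on the side opposite the tray; origin under its centre, y axis along its length. To be left alone
- glue: a yellow jar with a white cap, 40 mm across and 75 mm tall, standing beside one end of the row; origin under its centre. To be left alone
- offcut: a small upright wood offcut 50 x 30 x 45 mm (length, width, height), standing beside the other end of the row and not one of the four blanks; origin under its centre. To be left alone
- mallet: a wooden mallet lying beyond the fence, about 270 mm long and 60 mm high; its x axis runs along the handle from the handle's end to the head; origin under the handle. To be left alone
- chisel: a chisel lying beyond the fence, about 240 mm long, 26 mm high; its x axis runs from handle to blade; origin under the handle's middle. To be left alone
- gauge: a marking gauge lying beyond the fence, a 170 mm beam (along its x) through a 55 mm block, 70 mm high in all; origin under the block's centre. To be left alone
Things that resemble listed ones, but are neither listed nor needed, are in the scene too. What is shaped like the blank3 but green, pink or purple is not meant.

How it is judged:
By the outcome, as a careful person would: the job done as asked, in the order asked, and still so for the second after the job is handed in, with the robot touching nothing.
It also fails if it takes over 70 s, if anything falls off the work surface, if the arm or the gripper's body presses on something with over 40 N, if the wrist force passes 120 N, or if a joint passes its speed limit or range.

## Working session

There is one attempt and no reset: what is moved stays moved. The work goes in short steps, Python scripts to look and compute and a tool call to move; the robot and the scene stay as the last step left them, time stands still between calls to the robot, and variables do not carry over. Pictures are saved under pics/ and viewed, at most 10 in all, crops included, and the job is handed in when it is done.

Besides the shell and the picture viewer there is one more tool, called after ">>>" as name(argument=value, ...) on one line, values as JSON. drive_tool: Moves the arm, as the interface text tells. Its arguments: {"type":"object","properties":{"series":{"type":"array"}},"required":["series"]}

```bash
mkdir -p pics; cat > h.py <<'E'
import numpy as np, cv2
from bench import robot, imaging
def snap(n,f):
    im=imaging.snapshot(n); cv2.imwrite('pics/'+f,im[:,:,::-1]); return im
def ray(n,u,v):
    c=imaging.get_calibration(n); K=np.array(c['intrinsics']); d=np.linalg.inv(K)@[u,v,1]
    R=np.array(c['rotation']); return np.array(c['position']), R@np.array([d[0],-d[1],-d[2]])
def onz(n,u,v,z):
    p,d=ray(n,u,v); return p+d*(z-p[2])/d[2]
def proj(n,P):
    c=imaging.get_calibration(n); K=np.array(c['intrinsics']); q=np.array(c['rotation']).T@(np.array(P)-c['position'])
    w=K@[q[0],-q[1],-q[2]]; return w[:2]/w[2]
def tri(n1,p1,n2,p2):
    a,d=ray(n1,*p1); b,e=ray(n2,*p2); d/=np.linalg.norm(d); e/=np.linalg.norm(e)
    s=np.linalg.lstsq(np.c_[d,-e],b-a,rcond=None)[0]; P,Q=a+s[0]*d,b+s[1]*e
    return (P+Q)/2, np.linalg.norm(P-Q)
E
python3 - <<'E'
from h import *
snap('top','t0.png'); snap('side','s0.png')
for n in('top','side'): print(n,imaging.get_calibration(n))
print(robot.get_obs())
E
```

```text
top {'intrinsics': array([[359.25375488,   0.        , 255.89854604],
       [  0.        , 359.25375488, 191.51335051],
       [  0.        ,   0.        ,   1.        ]]), 'position': array([ 0.4255936 , -0.00533573,  1.10362594]), 'rotation': array([ 0.16180967, -0.01265463, -1.57551244])}
side {'intrinsics': array([[427.15283005,   0.        , 258.14106965],
       [  0.        , 427.15283005, 188.87221147],
       [  0.        ,   0.        ,   1.        ]]), 'position': array([ 0.04008929, -0.59236007,  0.83834881]), 'rotation': array([ 0.80863608, -0.01107064, -0.72796197])}
{'time': 0.1, 'joint_positions': array([ 1.13291642e+00,  8.79087541e-02,  1.37205404e+00, -2.05298609e-05,
        1.68364603e+00, -1.03098638e-01]), 'qvel': array([-0.00053076, -0.00075132, -0.00329615,  0.0010647 , -0.00171467,
        0.00050545]), 'joint_torque': array([ 2.51349156e-03, -3.41251624e+01, -3.03302228e+01,  7.20637199e-02,
        3.04257427e-02, -9.98399332e-05]), 'tool_pos': array([0.1804972 , 0.51898528, 0.18963106]), 'ee_rot': array([-3.13958509e+00, -1.87200384e-04,  2.80680891e+00]), 'wrist_force': array([-0.35120849, -0.4072979 , -0.35687823]), 'wrist_torque': array([-0.03239103,  0.00772673, -0.00631428]), 'finger_force': 0.0, 'width': 0.09428789989254482}
```

View pics/t0.png

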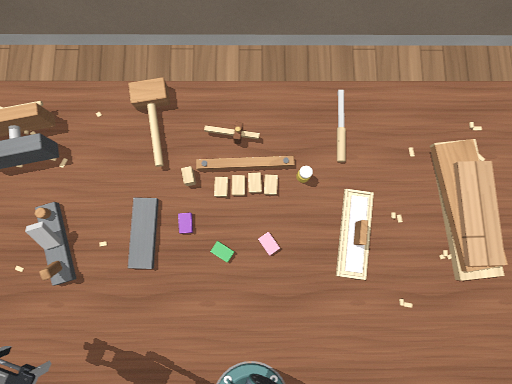

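View pics/s0.png

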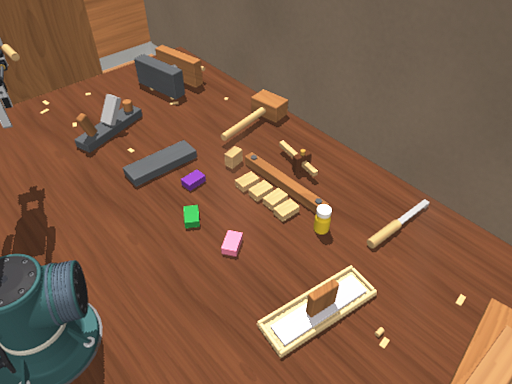

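The top view shows the tray with the straightedge at about (355,234) and the fence at (245,163). The blanks run from 1 to 4 at (271,184), (255,183), (238,185) and (221,187). The glue is at (305,174), the offcut at (188,176) and the stone at (143,233). The green, pink and purple lookalikes are at (222,252), (269,243) and (185,223). The side view agrees.

The blanks meant are the four pale ones in front of the fence. I'll confirm that in one enlarged crop while I measure.

```bash
sed -i 's/^from bench.*/&\nfrom scipy.spatial.transform import Rotation as Ro/; s/R=np.array(c\[.rotation.\]);/R=Ro.from_euler("xyz",c["rotation"]).as_matrix();/; s/np.array(c\[.rotation.\]).T@/Ro.from_euler("xyz",c["rotation"]).as_matrix().T@/' h.py
python3 - <<'E'
from h import *
t=cv2.imread('pics/t0.png'); s=cv2.imread('pics/s0.png')
print(onz('top',245,163,.03),onz('side',286,181,.03))
a=cv2.resize(t[145:290,175:385],None,fx=3.8,fy=3.8,interpolation=cv2.INTER_CUBIC)
cv2.imwrite('pics/ct.png',a)
b=cv2.resize(s[140:360,215:395],None,fx=2.7,fy=2.7,interpolation=cv2.INTER_CUBIC); cv2.imwrite('pics/cs.png',b)
h=cv2.cvtColor(t,cv2.COLOR_BGR2HSV); hs=cv2.cvtColor(s,cv2.COLOR_BGR2HSV)
for p in [(221,187),(271,184),(245,163),(225,164),(355,210),(361,232),(345,192),(355,262),(230,200)]: print(p,h[p[1],p[0]])
print('side')
for p in [(247,181),(287,208),(286,181),(322,300),(290,330),(322,316),(350,285)]: print(p,hs[p[1],p[0]])
E
```

```text
[0.68948736 0.01325948 0.03      ] [0.69025074 0.00652565 0.03      ]
(221, 187) [ 19  66 250]
(271, 184) [ 19  67 249]
(245, 163) [ 15 106 222]
(225, 164) [ 15 109 215]
(355, 210) [  0   0 255]
(361, 232) [ 15 108 218]
(345, 192) [ 21  51 255]
(355, 262) [  0   0 255]
(230, 200) [ 11 124 169]
side
(247, 181) [ 22  97 248]
(287, 208) [ 23  89 251]
(286, 181) [ 14 148 225]
(322, 300) [ 14 146 122]
(290, 330) [  0   0 255]
(322, 316) [162   7 180]
(350, 285) [  0   0 254]
```

View pics/ct.png

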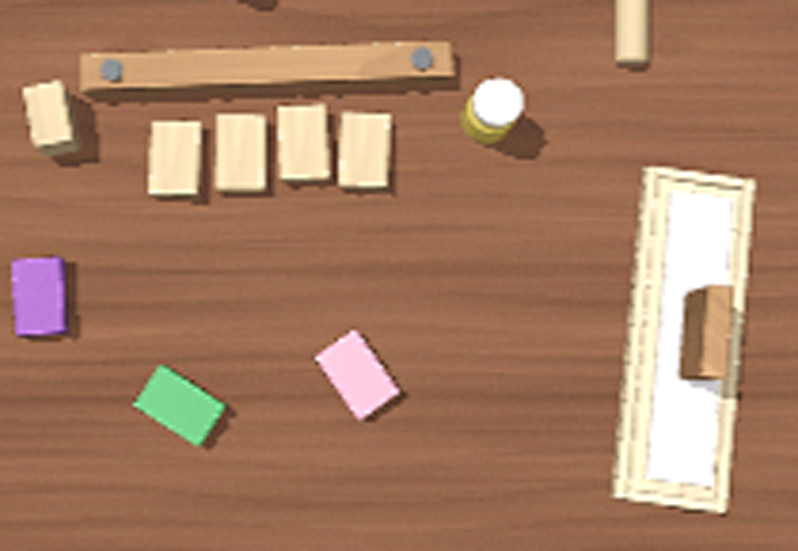

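View pics/cs.png

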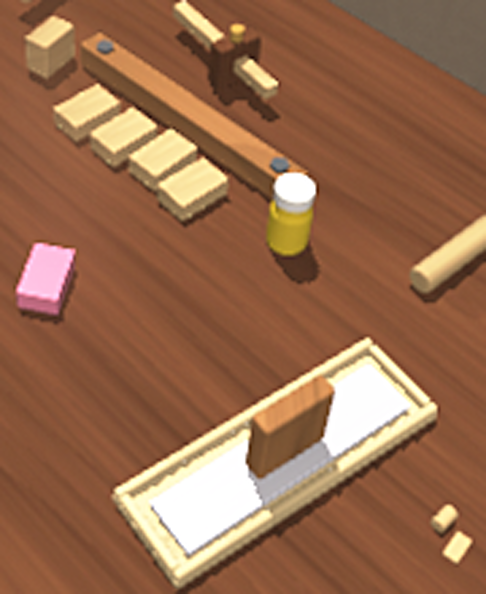

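The enlarged crops confirm the four pale blanks in a row in front of the fence, at crop px (175,158), (241,152), (303,143) and (365,150). The straightedge lies lengthwise along the world x axis in the right-hand tray, with its grip top at crop px (717,333).

```bash
cat > m.py <<'E'
from h import *
def rects(img,lo,hi,box,amin=60,k=4):
    u0,v0,u1,v1=box; c=cv2.resize(img[v0:v1,u0:u1],None,fx=k,fy=k,interpolation=cv2.INTER_CUBIC)
    m=cv2.inRange(cv2.cvtColor(c,cv2.COLOR_BGR2HSV),lo,hi)
    m=cv2.morphologyEx(m,cv2.MORPH_OPEN,np.ones((5,5)))
    out=[]
    for q in cv2.findContours(m,cv2.RETR_EXTERNAL,cv2.CHAIN_APPROX_NONE)[0]:
        if cv2.contourArea(q)>amin*k*k:
            f=lambda P:(np.array(P,float).reshape(-1,2)+.5)/k-.5+[u0,v0]
            hull=cv2.convexHull(q); e=1.; 
            while len(a:=cv2.approxPolyDP(hull,e,True))>4: e+=.5
            out.append((f(cv2.boxPoints(cv2.minAreaRect(q))),f(a)))
    return out
E
python3 - <<'E'
from m import *
np.set_printoptions(precision=4,suppress=True)
t=cv2.imread('pics/t0.png'); s=cv2.imread('pics/s0.png')
def rep(n,im,z,lo,hi,box,am=60):
    for r,a in rects(im,lo,hi,box,am):
        P=np.array([onz(n,*p,z)[:2] for p in a]); c=P.mean(0)
        E=np.roll(P,-1,0)-P; L=np.linalg.norm(E,axis=1); 
        print(n,'c',c,'L',L,'ang',np.degrees(np.arctan2(E[:,1],E[:,0])),'px',a.round(1).tolist())
print('bar'); rep('top',t,.016,(0,0,235),(180,25,255),(335,180,380,285)); rep('side',s,.016,(0,0,235),(180,25,255),(255,265,380,355))
print('fence');rep('top',t,.03,(10,85,195),(18,140,255),(190,150,300,175)); rep('side',s,.03,(10,120,190),(18,165,255),(240,148,330,210))
print('blanks');rep('top',t,.022,(12,40,225),(26,84,255),(210,170,282,200)); rep('side',s,.022,(15,60,235),(30,115,255),(232,168,301,224))
print('grip');rep('top',t,.086,(10,85,160),(18,140,255),(352,215,370,248),20);
rep('side',s,.086,(10,100,180),(18,190,255),(300,275,345,320),10)
print('glue')
print([onz('top',u,v,.075)[:2] for u,v in[(306,172)]],onz('side',323.6,210.5,.075))
print('offcut',[onz('top',175+x/3.8,145+y/3.8,.045)[:2] for x,y in[(24,88),(63,82),(74,140),(36,150)]])
E
```

```text
bar
top c [ 0.4761 -0.3237] L [0.0487 0.2277 0.0522 0.2299] ang [-97.4963 172.7246  84.897   -8.1318] px [[351.9, 194.6], [367.6, 196.6], [362.1, 271.9], [344.6, 270.4]]
side c [ 0.402  -0.3094] L [0.0575 0.0684 0.0501 0.0955] ang [-125.9152  171.068    82.2475   -8.2388] px [[305.9, 302.6], [310.9, 326.9], [284.1, 343.6], [269.9, 324.6]]
side c [ 0.5583 -0.3304] L [0.0488 0.0842 0.0681 0.0385] ang [-99.5824 170.6422  38.261  -11.5715] px [[351.9, 274.6], [366.4, 290.1], [337.4, 307.9], [338.6, 281.6]]
fence
top c [0.6939 0.0277] L [0.0261 0.2695 0.0275 0.2698] ang [179.0038  92.2383  -0.3324 -88.0636] px [[284.1, 155.9], [284.1, 164.1], [196.1, 167.6], [196.4, 158.9]]
side c [0.6956 0.0208] L [0.0253 0.2259 0.0328 0.2433] ang [   6.2484  -87.9151 -141.9257   91.7881] px [[252.4, 160.1], [258.1, 156.1], [315.9, 194.9], [314.9, 203.4]]
blanks
top c [0.6195 0.0886] L [0.0368 0.0497 0.0365 0.0512] ang [-92.5575 176.9679  89.8427  -2.6168] px [[214.9, 177.6], [226.9, 178.1], [225.9, 194.1], [213.9, 194.1]]
top c [0.6241 0.0375] L [0.0583 0.0304 0.0583 0.0322] ang [179.3291  89.8433   1.0
[... 906 characters left out ...]
89.6], [262.6, 179.9]]
side c [0.6196 0.0931] L [0.0566 0.0325 0.0574 0.0333] ang [-178.2269   92.1229    2.56    -89.2849] px [[257.9, 176.9], [243.1, 186.1], [235.4, 180.4], [250.1, 171.1]]
grip
top c [ 0.4748 -0.3224] L [0.0179 0.0673 0.0184 0.0668] ang [-97.0686 172.6524  81.0547  -7.832 ] px [[361.1, 219.9], [367.4, 220.6], [365.6, 244.4], [359.1, 243.4]]
side c [ 0.475  -0.3198] L [0.0661 0.016  0.0698 0.013 ] ang [ 174.8526   89.4296   -7.7366 -105.4013] px [[337.9, 283.1], [314.1, 299.6], [308.4, 294.4], [334.4, 278.4]]
glue
[array([ 0.651 , -0.1664])] [ 0.6488 -0.1645  0.075 ]
offcut [array([0.6702, 0.2046]), array([0.675 , 0.1739]), array([0.6282, 0.1641]), array([0.6202, 0.1938])]
```

```bash
cat > g.py <<'E'
from h import *
import sys
np.set_printoptions(precision=4,suppress=True)
def go(x,y,z,a):
    o=robot.get_obs(); R0=Ro.from_euler('xyz',o['ee_rot']); R1=Ro.from_euler('xyz',[np.pi,0,np.radians(a+90)])
    print('t %.2f'%o['time'],'shift',R0.inv().apply(np.array([x,y,z])-o['tool_pos']),'rot',(R0.inv()*R1).as_rotvec())
if __name__=='__main__': go(*map(float,sys.argv[1:5]))
E
python3 - <<'E'
from g import *
print(tri('top',(363.3,232.1),'side',(323.7,288.9)))
print(tri('top',(240.2,161.6),'side',(285.3,178.6)))
print([tri('top',p,'side',q) for p,q in [((351.9,194.6),(351.9,274.6)),((344.6,270.4),(269.9,324.6)),((362.1,271.9),(284.1,343.6))]])
E
python3 g.py .475 -.322 .19 82.4
```

```text
(array([ 0.4738, -0.3211,  0.0883]), np.float64(0.00158246391426259))
(array([0.7005, 0.0255, 0.0188]), np.float64(0.009306227166045216))
[(array([ 0.5914, -0.3134,  0.0193]), np.float64(0.0020607109611817842)), (array([ 0.3643, -0.2806,  0.0201]), np.float64(0.00217587771237584)), (array([ 0.3585, -0.3311,  0.021 ]), np.float64(0.005313436038696975))]
t 0.10 shift [-0.5545 -0.6975  0.0009] rot [-0.002  -0.0004 -0.2021]
```

>>> drive_tool(series=[[0.094,[-0.037,-0.046,0],[0,0,-0.02]],[0.094,[-0.074,-0.093,0],[0,0,-0.04]],[0.094,[-0.111,-0.139,0],[0,0,-0.06]],[0.094,[-0.148,-0.186,0],[0,0,-0.08]],[0.094,[-0.185,-0.232,0],[0,0,-0.1]]])

```text
time: 0.72
tool_pos: [0.2792, 0.2377, 0.1903]
ee_rot: [-3.141, 0.0, 2.908]
wrist_force: [0.8, 0.9, -0.6]
width: 0.094
finger_force: 0.0
```

>>> drive_tool(series=[[0.094,[-0.037,-0.046,0],[0,0,-0.02]],[0.094,[-0.074,-0.093,0],[0,0,-0.04]],[0.094,[-0.111,-0.139,0],[0,0,-0.06]],[0.094,[-0.148,-0.186,0],[0,0,-0.08]],[0.094,[-0.185,-0.232,0],[0,0,-0.1]]])

```text
time: 1.35
tool_pos: [0.4054, -0.031, 0.1905]
ee_rot: [3.141, 0.0, 3.007]
wrist_force: [0.6, 1.1, 0.3]
width: 0.0942
finger_force: 0.0
```

```bash
python3 g.py .475 -.322 .14 82.4
```

```text
t 1.35 shift [-0.108  -0.279   0.0503] rot [ 0.0005  0.0003 -0.0021]
```

>>> drive_tool(series=[[0.094,[-0.022,-0.056,0],[0,0,0]],[0.094,[-0.044,-0.112,0],[0,0,0]],[0.094,[-0.066,-0.168,0],[0,0,0]],[0.094,[-0.088,-0.224,0.02],[0,0,0]],[0.094,[-0.106,-0.276,0.04],[0,0,0]]])

```text
time: 1.98
tool_pos: [0.4733, -0.3189, 0.1498]
ee_rot: [3.141, 0.0, 3.006]
wrist_force: [0.7, 0.3, 1.0]
width: 0.094
finger_force: 0.0
```

>>> drive_tool(series=[[0.094,[0,0,0],[0,0,0]],[0.094,[0,0,0],[0,0,0]]])

```text
time: 2.22
tool_pos: [0.4728, -0.3162, 0.1502]
ee_rot: [3.14, -0.001, 3.006]
wrist_force: [0.6, 0.3, 0.2]
width: 0.0939
finger_force: 0.0
```

```bash
python3 - <<'E'
from g import *
a=snap('top','t1.png');b=snap('side','s1.png')
o=robot.get_obs(); p=o['tool_pos']; print(p,o['ee_rot'])
print(proj('top',p),proj('side',p),proj('side',[.475,-.322,.086]))
c=np.hstack([cv2.resize(a[150:300,300:420],None,fx=3.2,fy=3.2),cv2.resize(b[170:370,235:385],None,fx=2.4,fy=2.4)]) if 1 else 0
cv2.imwrite('pics/c1.png',c[:,:,::-1])
go(.475,-.322,.069,82.4)
E
```

```text
[ 0.4735 -0.3158  0.1518] [-3.1412  0.0014  3.0082]
[368.5079 231.2791] [325.7722 268.8956] [324.688  289.4184]
t 2.33 shift [-0.0022 -0.0059  0.0828] rot [-0.0004  0.0014 -0.0008]
```

View pics/c1.png

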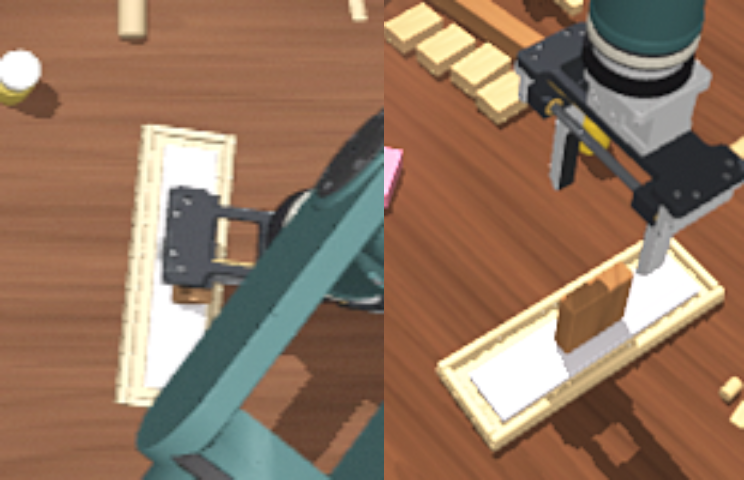

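The side crop shows open fingers astride and above the grip, with tips at crop px (563,188) and (651,272). The grip top is at (590,285). I'm checking those tips against the projected positions.

```bash
python3 - <<'E'
from g import *
o=robot.get_obs(); p=o['tool_pos']; R=Ro.from_euler('xyz',o['ee_rot'])
for s in(-.053,.053):
    q=proj('side',p+R.apply([0,s,.025])); print(q,(q-[235,170])*2.4+[384,0])
E
```

```text
[342.3122 295.6529] [641.5492 301.567 ]
[307.5323 258.4282] [558.0776 212.2277]
```

```bash
python3 - <<'E'
from g import *
o=robot.get_obs(); p=o['tool_pos']; R=Ro.from_euler('xyz',o['ee_rot'])
print(o['joint_positions'],p)
for z in(.07,.085,.1,.13):
    for s in(-.0885,.0885):
        for x in(-.0375,.0375):
            q=proj('top',p+R.apply([x,s,-z])); print(z,s,x,((q-[300,150])*3.2).round())
c=cv2.imread('pics/s1.png')[160:320,260:400]; cv2.imwrite('pics/c2.png',cv2.resize(c,None,fx=3.7,fy=3.7,interpolation=cv2.INTER_CUBIC))
E
```

```text
[-0.6881  0.1391  1.3906  0.0004  1.6105 -2.1255] [ 0.4735 -0.3158  0.1518]
0.07 -0.0885 -0.0375 [366. 222.]
0.07 -0.0885 0.0375 [361. 320.]
0.07 0.0885 -0.0375 [138. 192.]
0.07 0.0885 0.0375 [130. 289.]
0.085 -0.0885 -0.0375 [375. 220.]
0.085 -0.0885 0.0375 [369. 320.]
0.085 0.0885 -0.0375 [143. 190.]
0.085 0.0885 0.0375 [134. 289.]
0.1 -0.0885 -0.0375 [384. 219.]
0.1 -0.0885 0.0375 [379. 320.]
0.1 0.0885 -0.0375 [148. 188.]
0.1 0.0885 0.0375 [139. 288.]
0.13 -0.0885 -0.0375 [403. 215.]
0.13 -0.0885 0.0375 [398. 320.]
0.13 0.0885 -0.0375 [159. 183.]
0.13 0.0885 0.0375 [150. 287.]
```

View pics/c2.png

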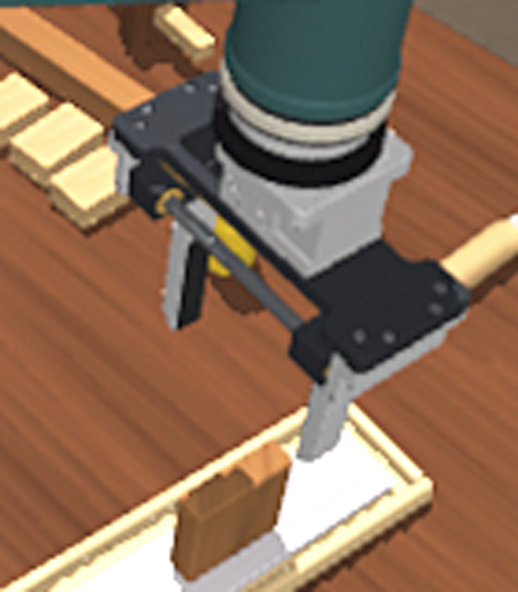

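```bash
python3 - <<'E'
from g import *
for z in (.127,.14,.15,.16): print(z,onz('side',327,266.2,z),onz('side',308.1,248.6,z),onz('side',345.9,283.8,z))
E
```

```text
0.127 [ 0.496 -0.303  0.127] [ 0.4999 -0.2465  0.127 ] [ 0.4922 -0.3556  0.127 ]
0.14 [ 0.4876 -0.3083  0.14  ] [ 0.4915 -0.2528  0.14  ] [ 0.484 -0.36   0.14 ]
0.15 [ 0.4812 -0.3124  0.15  ] [ 0.4851 -0.2576  0.15  ] [ 0.4776 -0.3633  0.15  ]
0.16 [ 0.4748 -0.3164  0.16  ] [ 0.4786 -0.2625  0.16  ] [ 0.4713 -0.3666  0.16  ]
```

>>> drive_tool(series=[[0.094,[0,-0.002,0.014],[0,0,0]],[0.094,[-0.001,-0.004,0.028],[0,0,0]],[0.094,[-0.002,-0.006,0.042],[0,0,0]],[0.094,[-0.002,-0.006,0.055],[0,0,0]],[0.094,[-0.002,-0.006,0.055],[0,0,0]]])

```text
time: 2.95
tool_pos: [0.4734, -0.3223, 0.0936]
ee_rot: [3.14, -0.003, 3.007]
wrist_force: [0.1, -0.2, 0.8]
width: 0.0941
finger_force: 0.0
```

```bash
python3 - <<'E'
from g import *
snap('side','s2.png'); snap('top','t2.png')
o=robot.get_obs(); p=o['tool_pos']; R=Ro.from_euler('xyz',o['ee_rot']); print(p)
c=cv2.imread('pics/s2.png')[180:340,260:400]; cv2.imwrite('pics/c3.png',cv2.resize(c,None,fx=3.7,fy=3.7,interpolation=cv2.INTER_CUBIC))
for s in(-.053,.053):
    q=proj('side',p+R.apply([0,s,.025])); print((q-[260,180])*3.7)
E
```

```text
[ 0.4743 -0.3231  0.0956]
[300.5256 493.2731]
[177.2812 356.1653]
```

View pics/c3.png

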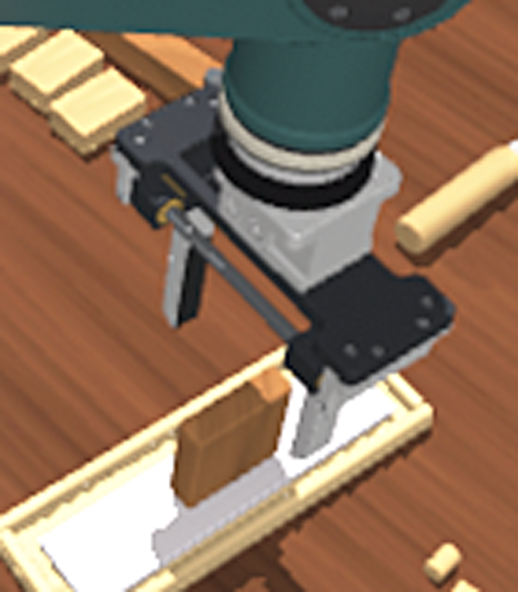

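Both tips sit about 9 px higher in the image than projected, at crop px (176,325) and (312,457). They straddle the grip evenly. I'll lower to the nominal height, which is safe either way, and look again there.

>>> drive_tool(series=[[0.094,[0,0,0.013],[0,0,0]],[0.094,[0,0,0.026],[0,0,0]],[0.094,[0,0,0.026],[0,0,0]]])

```text
time: 3.42
tool_pos: [0.4732, -0.3222, 0.0675]
ee_rot: [3.139, -0.003, 3.007]
wrist_force: [-0.1, -0.6, 0.9]
width: 0.0939
finger_force: 0.0
```

```bash
python3 - <<'E'
from g import *
snap('side','s3.png'); t=snap('top','t3.png')
o=robot.get_obs(); p=o['tool_pos']; R=Ro.from_euler('xyz',o['ee_rot']); print(p,o['wrist_force'])
c=cv2.imread('pics/s3.png')[220:340,270:370]; cv2.imwrite('pics/c4.png',cv2.resize(c,None,fx=5,fy=5,interpolation=cv2.INTER_CUBIC))
f=lambda P:(proj('side',P)-[270,220])*5
for x in(-.008,.008):
  for s in(-.0595,-.047,.047,.0595): print(x,s,f(p+R.apply([x,s,.025])))
print('grip top',[f([.475,-.322,.086]+Ro.from_euler('z',-7.6,degrees=True).apply([a,b,0])) for a in(-.035,.035) for b in(-.01,.01)])
E
```

```text
[ 0.4742 -0.3229  0.0693] [0.1086 0.2436 0.8242]
-0.008 -0.0595 [371.5599 502.3526]
-0.008 -0.047 [350.9388 479.2515]
-0.008 0.047 [206.3805 317.3077]
-0.008 0.0595 [188.4502 297.2209]
0.008 -0.0595 [342.0848 522.3235]
0.008 -0.047 [321.5596 498.878 ]
0.008 0.047 [177.7476 334.6043]
0.008 0.0595 [159.9189 314.2389]
grip top [array([223.0176, 406.6976]), array([191.5332, 370.6128]), array([353.7769, 324.022 ]), array([321.5705, 290.1953])]
```

View pics/c4.png

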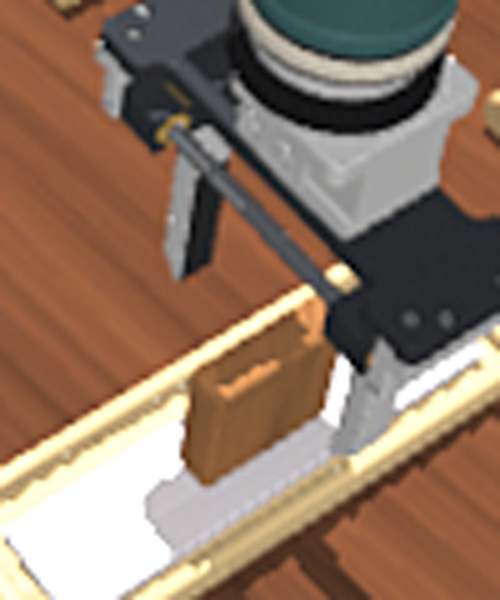

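The tips look about 30 mm higher than the reported height, at crop px (190,275) and (355,448), with the grip centred between them. I'll go 15 mm lower, which clears the bar under either reading, and then close.

>>> drive_tool(series=[[0.094,[0,0,0.008],[0,0,0]],[0.094,[0,0,0.015],[0,0,0]],[0.06,[0,0,0.015],[0,0,0]],[0.03,[0,0,0.015],[0,0,0]],[0.01,[0,0,0.015],[0,0,0]]])

```text
time: 4.15
tool_pos: [0.4745, -0.3232, 0.055]
ee_rot: [-3.141, 0.001, 3.007]
wrist_force: [0.2, 0.1, 0.2]
width: 0.0674
finger_force: 0.0
```

>>> drive_tool(series=[[0.01,[0,0,0],[0,0,0]],[0.01,[0,0,0],[0,0,0]],[0.01,[0,0,0],[0,0,0]],[0.01,[0,0,0],[0,0,0]]])

```text
time: 4.65
tool_pos: [0.4743, -0.323, 0.0547]
ee_rot: [3.142, 0.0, 3.007]
wrist_force: [0.4, -0.6, 0.5]
width: 0.027
finger_force: 0.0
```

>>> drive_tool(series=[[0.01,[0,0,0],[0,0,0]],[0.01,[0,0,0],[0,0,0]],[0.01,[0,0,0],[0,0,0]]])

```text
time: 5.03
tool_pos: [0.4743, -0.3228, 0.0546]
ee_rot: [3.141, -0.0, 3.007]
wrist_force: [0.6, 1.1, -0.2]
width: 0.0196
finger_force: 30.0
```

>>> drive_tool(series=[[0.01,[0,0,-0.004],[0,0,0]],[0.01,[0,0,-0.01],[0,0,0]],[0.01,[0,0,-0.02],[0,0,0]],[0.01,[0,0,-0.03],[0,0,0]],[0.01,[0,0,-0.03],[0,0,0]]])

```text
time: 5.65
tool_pos: [0.4751, -0.3238, 0.0864]
ee_rot: [-3.14, 0.003, 3.007]
wrist_force: [0.6, 0.6, -3.5]
width: 0.0199
finger_force: 30.0
```

```bash
python3 - <<'E'
from g import *
snap('side','s4.png'); t=snap('top','t4.png')
o=robot.get_obs(); p=o['tool_pos']; print(p,o['ee_rot'],o['wrist_force'],o['wrist_torque'],o['width'],o['finger_force'])
c=cv2.imread('pics/s4.png')[170:355,245:395]; c=cv2.resize(c,None,fx=3.2,fy=3.2,interpolation=cv2.INTER_CUBIC); cv2.imwrite('pics/c5.png',c)
E
```

```text
[ 0.4744 -0.3231  0.0849] [-3.1414  0.0005  3.0068] [-0.1085  0.2097 -3.1231] [ 0.0245 -0.0526  0.0103] 0.019588255579341206 29.96599406003952
```

View pics/c5.png

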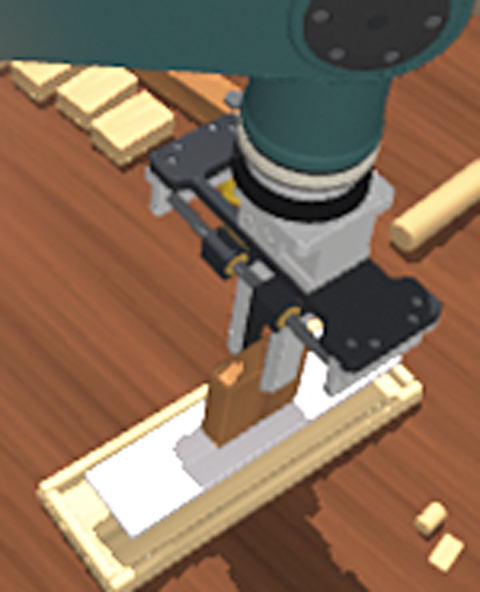

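The straightedge is gripped and its bar is lifted clear of the tray, from about crop px (90,480) to (400,360). The 3.1 N load matches 0.3 kg. Next I raise it, turn it and carry it to the row.

>>> drive_tool(series=[[0.01,[0,0,-0.04],[0,0,0]],[0.01,[0,0.01,-0.075],[0,0,0.1]],[0.01,[-0.003,0.05,-0.075],[0,0,0.27]],[0.01,[-0.006,0.09,-0.075],[0,0,0.44]],[0.01,[-0.009,0.13,-0.075],[0,0,0.61]]])

```text
time: 6.38
tool_pos: [0.5005, -0.1942, 0.1592]
ee_rot: [-3.142, -0.001, 2.391]
wrist_force: [0.8, 0.5, -3.3]
width: 0.0194
finger_force: 30.0
```

```bash
python3 g.py .53 .013 .16 2
```

```text
t 6.38 shift [ 0.1198  0.1716 -0.0007] rot [-0.0003 -0.0008  0.785 ]
```

>>> drive_tool(series=[[0.01,[0.024,0.034,0],[0,0,0.16]],[0.01,[0.048,0.068,0],[0,0,0.32]],[0.01,[0.072,0.103,0],[0,0,0.48]],[0.01,[0.096,0.137,0],[0,0,0.64]],[0.01,[0.12,0.171,0],[0,0,0.785]]])

```text
time: 7.0
tool_pos: [0.5281, 0.013, 0.1591]
ee_rot: [-3.141, -0.0, 1.607]
wrist_force: [0.4, -0.1, -2.8]
width: 0.0196
finger_force: 30.0
```

>>> drive_tool(series=[[0.01,[0,0,0.02],[0,0,0]],[0.01,[0,0,0.04],[0,0,0]],[0.01,[0,0,0.06],[0,0,0]],[0.01,[0,0,0.075],[0,0,0]],[0.01,[0,0,0.075],[0,0,0]]])

```text
time: 7.62
tool_pos: [0.527, 0.0117, 0.0829]
ee_rot: [-3.138, -0.001, 1.612]
wrist_force: [-0.6, -1.1, -3.8]
width: 0.0198
finger_force: 30.0
```

```bash
python3 - <<'E'
from g import *
snap('side','s5.png'); t=snap('top','t5.png')
o=robot.get_obs(); p=o['tool_pos']; print(p,o['ee_rot'],o['wrist_force'],o['wrist_torque'],o['width'],o['finger_force'])
s=cv2.imread('pics/s5.png'); t=cv2.imread('pics/t5.png')
c=np.hstack([cv2.resize(t[145:225,180:310],(400,246),interpolation=cv2.INTER_CUBIC),cv2.resize(s[140:260,200:395],(400,246),interpolation=cv2.INTER_CUBIC)])
c=np.vstack([cv2.resize(t[145:225,180:320],None,fx=4,fy=4,interpolation=cv2.INTER_CUBIC)[:300],cv2.resize(s[160:240,195:335],None,fx=4,fy=4,interpolation=cv2.INTER_CUBIC)[:300]])
cv2.imwrite('pics/c6.png',c); print(c.shape)
E
```

```text
[0.5287 0.0115 0.0851] [3.1409 0.     1.6117] [-0.4576 -0.3822 -3.2577] [-0.0738  0.0461 -0.0004] 0.01986135125290767 29.988001585006714
(600, 560, 3)
```

View pics/c6.png

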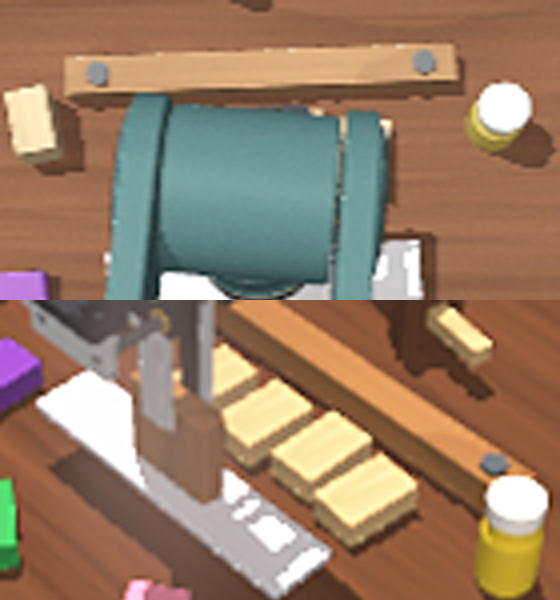

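The last crop shows the bar parallel to the row and short of it. In its lower half the bar corners are at about (330,552), (280,595), (38,402) and (80,372), and all four blanks are still in place. I'm computing the bar's position against the row from these corners.

```bash
python3 - <<'E'
from g import *
z=.0464
P=[onz('side',195+u/4-.4,160+(v-300)/4-.4,z)[:2] for u,v in[(330,552),(280,595),(38,402),(80,372)]]
print(np.array(P),np.mean(P,0)); d=[P[0]-P[3],P[1]-P[2]]; print([np.degrees(np.arctan2(-a[0],a[1]))%180 for a in d],[np.linalg.norm(a) for a in d])
# fence front-top edge in both views by mask, per column/row
t=cv2.imread('pics/t5.png')
P=[onz('top',180+u/4-.4,145+v/4-.4,z)[:2] for u,v in[(422,240)]]; print('top bar corner',P)
P=np.array([onz('top',180+u/4-.4,145+v/4-.4,.03)[:2] for u,v in[(66,94),(458,79),(456,44),(66,58)]]); print('fence',P,P.mean(0))
# fence edge fit: strongest vertical gradient near front edge, top0
g=cv2.cvtColor(cv2.imread('pics/t0.png'),cv2.COLOR_BGR2GRAY).astype(float); pts=[]
for u in list(range(200,294,2)):
    v0=168-(u-196)*.038
    r=np.arange(int(v0-5),int(v0+7)); d=g[r,u]-g[r+1,u]; k=d.argmax(); 
    w=np.clip(d[max(0,k-1):k+2],0,None); pts.append(onz('top',u,(r[max(0,k-1):k+2]+.5)@w/w.sum(),.03)[:2])
pts=np.array(pts); m=np.polyfit(pts[:,1],pts[:,0],1); res=pts[:,0]-np.polyval(m,pts[:,1]); ok=abs(res)<.004; m=np.polyfit(pts[ok,1],pts[ok,0],1)
print('front edge x at y=.013',np.polyval(m,.013),'yaw',np.degrees(np.arctan(-m[0])),ok.sum(),res.std())
go(.535,.013,.0545,2)
E
```

```text
[[ 0.5535 -0.1002]
 [ 0.5067 -0.1055]
 [ 0.4982  0.1282]
 [ 0.5381  0.1336]] [0.5241 0.014 ]
[np.float64(3.776448792392017), np.float64(2.065844358823142)] [np.float64(0.23434119264718226), np.float64(0.2339038969139072)]
top bar corner [array([ 0.5585, -0.106 ])]
fence [[ 0.6737  0.1626]
 [ 0.685  -0.1374]
 [ 0.7127 -0.1365]
 [ 0.702   0.1632]] [0.6933 0.0129]
front edge x at y=.013 0.6794429661174385 yaw 2.107626415648379 47 0.0004795801112221375
t 7.72 shift [0.0012 0.0063 0.0306] rot [0.0007 0.     0.006 ]
```

>>> drive_tool(series=[[0.01,[0,0,0.012],[0,0,0.004]],[0.01,[0,0,0.024],[0,0,0.004]],[0.01,[0,0,0.0315],[0,0,0.004]],[0.01,[0,0,0.0315],[0,0,0.004]]])

```text
time: 8.22
tool_pos: [0.5275, 0.0117, 0.0519]
ee_rot: [-3.139, -0.0, 1.608]
wrist_force: [0.2, 0.0, -3.8]
width: 0.0201
finger_force: 30.0
```

>>> drive_tool(series=[[0.01,[0,0.006,0],[0,0,0]],[0.01,[0,0.012,0],[0,0,0]],[0.01,[0,0.018,0],[0,0,0]],[0.01,[0,0.024,0],[0,0,0]],[0.01,[0,0.03,0],[0,0,0]]])

```text
time: 8.85
tool_pos: [0.5588, 0.0128, 0.0532]
ee_rot: [3.142, -0.0, 1.608]
wrist_force: [-0.1, -1.0, -3.5]
width: 0.0197
finger_force: 30.0
```

```bash
cat > f.py <<'E'
from g import *
fs=[];ps=[]
for i in range(1):
    o=robot.get_obs(); fs.append(np.r_[o['wrist_force'],o['wrist_torque']]); ps.append(np.r_[o['tool_pos'],o['ee_rot']])
print('t',o['time'],np.mean(fs,0),np.mean(ps,0),o['width'])
E
python3 f.py; python3 g.py .5925 .015 .053 2.1
```

```text
t 8.85 [-0.1028 -1.038  -3.4999 -0.0675  0.0391 -0.0064] [ 0.5588  0.0128  0.0532  3.1416 -0.0001  1.6078] 0.019668554283986502
t 8.85 shift [0.001  0.0337 0.0002] rot [ 0.     -0.0001  0.0004]
```

Yaw is 2.1°. I'm pushing on more slowly.

>>> drive_tool(series=[[0.01,[0,0.004,0],[0,0,0]],[0.01,[0,0.008,0],[0,0,0]],[0.01,[0,0.012,0],[0,0,0]],[0.01,[0,0.016,0],[0,0,0]],[0.01,[0,0.02,0],[0,0,0]]])

```text
time: 9.48
tool_pos: [0.5779, 0.0136, 0.053]
ee_rot: [-3.14, -0.0, 1.608]
wrist_force: [-2.4, 0.7, -1.2]
width: 0.0198
finger_force: 30.0
```

>>> drive_tool(series=[[0.01,[0,0.0015,0],[0,0,0]],[0.01,[0,0.003,0],[0,0,0]],[0.01,[0,0.0045,0],[0,0,0]],[0.01,[0,0.006,0],[0,0,0]],[0.01,[0,0.006,0],[0,0,0]]])

```text
time: 10.1
tool_pos: [0.5847, 0.0138, 0.0531]
ee_rot: [3.141, -0.0, 1.608]
wrist_force: [-0.6, -0.0, -3.3]
width: 0.0198
finger_force: 30.0
```

```bash
python3 f.py; python3 - <<'E'
from m import *
s=snap('side','s6.png')[:,:,::-1].copy()
for r,a in rects(s,(15,60,235),(30,115,255),(232,150,310,224)):
    print('blank',np.mean([onz('side',*p,.022)[:2] for p in a],0).round(4))
for r,a in rects(s,(20,120,120),(35,255,255),(305,195,345,245),30): print('glue',a.mean(0))
E
```

```text
t 10.1 [-0.5799 -0.0218 -3.2992 -0.0159  0.3115 -0.0266] [ 0.5847  0.0138  0.0531  3.1409 -0.0002  1.6078] 0.019831281479451374
blank [ 0.656  -0.0548]
blank [ 0.6479 -0.0096]
blank [0.6537 0.0411]
glue [320.6875 223.625 ]
```

>>> drive_tool(series=[[0.01,[0,0.0008,0],[0,0,0]],[0.01,[0,0.0016,0],[0,0,0]],[0.01,[0,0.0024,0],[0,0,0]],[0.01,[0,0.0032,0],[0,0,0]],[0.01,[0,0.0032,0],[0,0,0]]])

```text
time: 10.78
tool_pos: [0.5878, 0.0138, 0.0532]
ee_rot: [3.141, -0.0, 1.608]
wrist_force: [-2.5, 0.2, -2.8]
width: 0.02
finger_force: 30.0
```

>>> drive_tool(series=[[0.01,[0,0.0004,0],[0,0,0]],[0.01,[0,0.0008,0],[0,0,0]],[0.01,[0,0.0012,0],[0,0,0]],[0.01,[0,0.0016,0],[0,0,0]],[0.01,[0,0.002,0],[0,0,0]]])

```text
time: 11.4
tool_pos: [0.5896, 0.0139, 0.0532]
ee_rot: [3.141, -0.0, 1.608]
wrist_force: [-1.2, 0.4, -3.3]
width: 0.0199
finger_force: 30.0
```

```bash
python3 f.py
```

```text
t 11.4 [-1.1565  0.445  -3.2715 -0.0967  0.4091 -0.0214] [ 0.5896  0.0139  0.0532  3.1415 -0.0001  1.6078] 0.019909040825886713
```

>>> drive_tool(series=[[0.01,[0,0.0004,0],[0,0,0]],[0.01,[0,0.0008,0],[0,0,0]],[0.01,[0,0.0012,0],[0,0,0]],[0.01,[0,0.0016,0],[0,0,0]],[0.01,[0,0.002,0],[0,0,0]]])

```text
time: 12.02
tool_pos: [0.5915, 0.014, 0.0531]
ee_rot: [3.142, -0.0, 1.608]
wrist_force: [-2.9, -0.1, -4.1]
width: 0.0197
finger_force: 30.0
```

```bash
python3 f.py
```

```text
t 12.025 [-2.9141 -0.1499 -4.0913 -0.0034  0.5902 -0.0318] [ 0.5915  0.014   0.0531  3.1416 -0.0001  1.6078] 0.019667651898172784
```

>>> drive_tool(series=[[0.01,[0,0.0003,0],[0,0,0]],[0.01,[0,0.0006,0],[0,0,0]],[0.01,[0,0.0009,0],[0,0,0]],[0.01,[0,0.0012,0],[0,0,0]],[0.01,[0,0.0012,0],[0,0,0]]])

```text
time: 12.65
tool_pos: [0.5928, 0.014, 0.0531]
ee_rot: [3.142, -0.0, 1.608]
wrist_force: [-1.2, 0.4, -4.1]
width: 0.02
finger_force: 30.0
```

```bash
python3 f.py
```

```text
t 12.65 [-1.2467  0.4323 -4.0607 -0.1086  0.5026 -0.0364] [ 0.5928  0.014   0.0531  3.1415 -0.0001  1.6078] 0.0199541363082339
```

>>> drive_tool(series=[[0.01,[0,0.0004,0],[0,0,0]],[0.01,[0,0.0008,0],[0,0,0]],[0.01,[0,0.0012,0],[0,0,0]],[0.01,[0,0.0016,0],[0,0,0]],[0.01,[0,0.0016,0],[0,0,0]]])

```text
time: 13.28
tool_pos: [0.5931, 0.014, 0.0533]
ee_rot: [-3.139, -0.0, 1.608]
wrist_force: [-6.8, -0.4, 0.0]
width: 0.0203
finger_force: 30.0
```

```bash
python3 f.py
```

```text
t 13.275 [-6.8144 -0.4262  0.0172 -0.1623  1.5192  0.0039] [ 0.5931  0.014   0.0533 -3.1387 -0.      1.6079] 0.020280430485006492
```

>>> drive_tool(series=[[0.01,[0,0.0003,0],[0,0,0]],[0.01,[0,0.0003,0],[0,0,0]]])

```text
time: 13.52
tool_pos: [0.5931, 0.014, 0.0533]
ee_rot: [-3.138, -0.0, 1.608]
wrist_force: [-6.2, -0.4, 1.7]
width: 0.0198
finger_force: 30.0
```

```bash
python3 f.py
```

```text
t 13.525 [-6.1716 -0.4234  1.6969 -0.1904  1.6726 -0.0154] [ 0.5931  0.014   0.0533 -3.1382 -0.      1.6078] 0.01976225445214598
```

>>> drive_tool(series=[[0.01,[0,0.0003,0],[0,0,0]],[0.01,[0,0.0006,0],[0,0,0]],[0.01,[0,0.0006,0],[0,0,0]]])

```text
time: 13.9
tool_pos: [0.5932, 0.014, 0.0534]
ee_rot: [-3.137, -0.0, 1.608]
wrist_force: [-7.8, 0.2, 0.9]
width: 0.0194
finger_force: 30.0
```

```bash
python3 f.py
```

```text
t 13.9 [-7.8358  0.1644  0.9    -0.197   1.9033 -0.0311] [ 0.5932  0.014   0.0534 -3.1371 -0.      1.6079] 0.01939688018179165
```

>>> drive_tool(series=[[0.01,[0,0.0004,0],[0,0,0]],[0.01,[0,0.0007,0],[0,0,0]],[0.01,[0,0.0007,0],[0,0,0]]])

```text
time: 14.28
tool_pos: [0.5933, 0.014, 0.0534]
ee_rot: [-3.136, 0.0, 1.608]
wrist_force: [-9.4, -0.9, 4.0]
width: 0.02
finger_force: 30.0
```

```bash
python3 f.py; python3 - <<'E'
from m import *
s=snap('side','s7.png')[:,:,::-1].copy()
for r,a in rects(s,(15,60,235),(30,115,255),(232,150,310,224)):
    print('blank',np.mean([onz('side',*p,.022)[:2] for p in a],0).round(4),a.round(1).tolist())
for r,a in rects(s,(20,120,120),(35,255,255),(305,195,345,245),30): print('glue',a.mean(0))
E
```

```text
t 14.275 [-9.4005 -0.9027  3.973  -0.2342  2.1934 -0.0167] [ 0.5933  0.014   0.0534 -3.1357  0.      1.6079] 0.020015849960897517
blank [ 0.665  -0.0553] [[286.9, 197.9], [295.1, 193.1], [303.6, 200.1], [295.1, 205.1]]
blank [ 0.6501 -0.0088] [[290.9, 190.9], [275.6, 198.9], [269.1, 195.6], [281.4, 184.9]]
blank [0.6606 0.0396] [[267.9, 175.9], [276.9, 182.9], [269.9, 186.6], [265.9, 181.9]]
glue [321.    223.625]
```

>>> drive_tool(series=[[0.01,[0,0.0003,0],[0,0,0]],[0.01,[0,0.0003,0],[0,0,0]],[0.01,[0,0.0003,0],[0,0,0]],[0.01,[0,0.0003,0],[0,0,0]],[0.01,[0,0.0003,0],[0,0,0]]])

```text
time: 14.95
tool_pos: [0.5934, 0.014, 0.0534]
ee_rot: [-3.135, 0.0, 1.608]
wrist_force: [-9.6, -0.5, 3.3]
width: 0.0196
finger_force: 30.0
```

>>> drive_tool(series=[[0.01,[0,0,0],[0,0,0]],[0.01,[0,0,0],[0,0,0]],[0.01,[0,0,0],[0,0,0]],[0.01,[0,0,0],[0,0,0]],[0.01,[0,0,0],[0,0,0]]])

```text
time: 15.58
tool_pos: [0.5934, 0.014, 0.0534]
ee_rot: [-3.135, 0.0, 1.608]
wrist_force: [-8.9, -0.3, 2.3]
width: 0.0203
finger_force: 30.0
```

```bash
python3 f.py
```

```text
t 15.575 [-8.925  -0.2884  2.2941 -0.2484  2.3531 -0.0494] [ 0.5934  0.014   0.0534 -3.1351  0.      1.6079] 0.02029868007926014
```

>>> drive_tool(series=[[0.01,[0,0.0003,0],[0,0,0]],[0.01,[0,0.0003,0],[0,0,0]],[0.01,[0,0.0003,0],[0,0,0]],[0.01,[0,0.0003,0],[0,0,0]],[0.01,[0,0.0003,0],[0,0,0]]])

```text
time: 16.2
tool_pos: [0.5934, 0.014, 0.0534]
ee_rot: [-3.135, 0.0, 1.608]
wrist_force: [-10.0, -0.3, 3.5]
width: 0.0196
finger_force: 30.0
```

>>> drive_tool(series=[[0.01,[0,0,0],[0,0,0]],[0.01,[0,0,0],[0,0,0]],[0.01,[0,0,0],[0,0,0]],[0.01,[0,0,0],[0,0,0]],[0.01,[0,0,0],[0,0,0]]])

```text
time: 16.82
tool_pos: [0.5934, 0.014, 0.0534]
ee_rot: [-3.135, 0.0, 1.608]
wrist_force: [-11.0, -0.9, 3.6]
width: 0.0199
finger_force: 30.0
```

>>> drive_tool(series=[[0.01,[0,-0.001,0],[0,0,0]],[0.01,[0,-0.002,0],[0,0,0]],[0.01,[0,-0.003,0],[0,0,0]],[0.01,[0,-0.004,0],[0,0,0]],[0.01,[0,-0.006,0],[0,0,0]]])

```text
time: 17.45
tool_pos: [0.592, 0.014, 0.0534]
ee_rot: [3.138, -0.0, 1.608]
wrist_force: [0.1, -0.9, -3.0]
width: 0.0196
finger_force: 30.0
```

>>> drive_tool(series=[[0.01,[0,-0.006,0],[0,0,0]],[0.01,[0,-0.014,0],[0,0,0]],[0.01,[0,-0.024,0],[0,0,0]],[0.01,[0,-0.036,0],[0,0,0]],[0.01,[0,-0.048,0],[0,0,0]]])

```text
time: 18.08
tool_pos: [0.5416, 0.0121, 0.0532]
ee_rot: [3.141, -0.0, 1.608]
wrist_force: [-0.0, -0.4, -3.3]
width: 0.0198
finger_force: 30.0
```

>>> drive_tool(series=[[0.01,[0,0,-0.02],[0,0,0]],[0.01,[0,0,-0.04],[0,0,0]],[0.01,[0,-0.01,-0.07],[0,0,0]],[0.01,[0,-0.02,-0.11],[0,0,0]],[0.01,[0,-0.02,-0.11],[0,0,0]]])

```text
time: 18.7
tool_pos: [0.5245, 0.0112, 0.1674]
ee_rot: [3.132, 0.001, 1.608]
wrist_force: [0.9, -0.2, -2.6]
width: 0.0199
finger_force: 30.0
```

```bash
python3 f.py; python3 g.py .4745 -.323 .163 82.4
```

```text
t 18.7 [ 0.8782 -0.2298 -2.6098 -0.0739 -0.0283  0.0097] [0.5245 0.0112 0.1674 3.1322 0.001  1.6077] 0.01991983292309565
t 18.70 shift [-0.3321 -0.0623  0.0041] rot [ 0.0071  0.0074 -1.4012]
```

>>> drive_tool(series=[[0.01,[-0.04,-0.008,0],[0,0,-0.17]],[0.01,[-0.08,-0.016,0],[0,0,-0.34]],[0.01,[-0.12,-0.024,0],[0,0,-0.51]],[0.01,[-0.16,-0.031,0],[0,0,-0.68]],[0.01,[-0.2,-0.038,0],[0,0,-0.85]]])

```text
time: 19.32
tool_pos: [0.4909, -0.1907, 0.1605]
ee_rot: [-3.141, -0.003, 2.463]
wrist_force: [-0.5, 0.6, -2.8]
width: 0.02
finger_force: 30.0
```

```bash
python3 f.py; python3 g.py .4745 -.323 .163 82.4;  python3 - <<'E'
from m import *
s=snap('side','s8.png')[:,:,::-1].copy(); t=snap('top','t8.png')[:,:,::-1].copy()
for n,im,lo,hi,b in(('side',s,(15,60,235),(30,115,255),(232,150,310,224)),('top',t,(12,40,225),(26,84,255),(205,164,285,200))):
  for r,a in rects(im,lo,hi,b): print(n,np.mean([onz(n,*p,.022)[:2] for p in a],0).round(4),np.mean([onz(n,*p,.022)[:2] for p in r],0).round(4),len(a))
E
```

```text
t 19.325 [-0.5458  0.5512 -2.8093 -0.0318 -0.0662  0.0172] [ 0.4909 -0.1907  0.1605 -3.1413 -0.0029  2.4634] 0.020032237395357578
t 19.32 shift [-0.0702 -0.1133 -0.0027] rot [ 0.0005 -0.0029 -0.5456]
side [0.6455 0.0447] [0.6436 0.0423] 4
side [0.6454 0.0954] [0.6462 0.0959] 4
top [0.6471 0.0385] [0.6459 0.0383] 4
top [0.6447 0.0921] [0.6449 0.091 ] 4
top [ 0.651  -0.0596] [ 0.6498 -0.0604] 4
top [ 0.6497 -0.0129] [ 0.6497 -0.0139] 4
```

The blanks lie on one line at 2.2°, parallel to the fence and about 30 mm from its face. Now I go back over the tray.

>>> drive_tool(series=[[0.01,[-0.018,-0.029,0],[0,0,-0.14]],[0.01,[-0.035,-0.057,0],[0,0,-0.28]],[0.01,[-0.053,-0.085,0],[0,0,-0.42]],[0.01,[-0.07,-0.113,0],[0,0,-0.545]],[0.01,[-0.07,-0.113,0],[0,0,-0.545]]])

```text
time: 20.05
tool_pos: [0.474, -0.3225, 0.1606]
ee_rot: [3.14, -0.003, 2.999]
wrist_force: [-0.4, -0.0, -3.3]
width: 0.0197
finger_force: 30.0
```

>>> drive_tool(series=[[0.01,[0,0,0],[0,0,0]],[0.01,[0,0,0],[0,0,0]]])

```text
time: 20.3
tool_pos: [0.4751, -0.3203, 0.1626]
ee_rot: [3.141, -0.001, 3.003]
wrist_force: [1.1, 0.0, -3.4]
width: 0.0198
finger_force: 30.0
```

```bash
python3 f.py; python3 g.py .4743 -.3229 .085 82.4
```

```text
t 20.3 [ 1.0846  0.0246 -3.4224  0.0111  0.0042  0.0116] [ 0.4751 -0.3203  0.1626  3.1406 -0.0005  3.0035] 0.019826011304061725
t 20.30 shift [ 0.0004 -0.0027  0.0776] rot [ 0.001  -0.0005 -0.0055]
```

>>> drive_tool(series=[[0.01,[0,-0.001,0.02],[0,0,-0.004]],[0.01,[0,-0.002,0.04],[0,0,-0.004]],[0.01,[0,-0.002,0.06],[0,0,-0.004]],[0.01,[0,-0.002,0.078],[0,0,-0.004]],[0.01,[0,-0.002,0.078],[0,0,-0.004]]])

```text
time: 20.92
tool_pos: [0.4737, -0.3222, 0.0831]
ee_rot: [3.139, -0.003, 3.007]
wrist_force: [-1.0, 0.2, -2.9]
width: 0.02
finger_force: 30.0
```

```bash
python3 f.py; python3 g.py .4743 -.3229 .0547 82.4; python3 - <<'E'
from m import *
s=snap('side','s9.png')[:,:,::-1].copy(); s4=cv2.imread('pics/s4.png')
for im in (s4,s):
  for r,a in rects(im,(0,0,235),(180,25,255),(250,255,385,355),40): print(a.round(1).tolist())
print('diff',np.abs(s[255:355,250:385].astype(int)-s4[255:355,250:385]).mean())
E
```

```text
t 20.925 [-0.9801  0.1642 -2.9191  0.0108  0.0558  0.0094] [ 0.4737 -0.3222  0.0831  3.1392 -0.0035  3.0073] 0.02004473212541261
t 20.93 shift [-0.0008 -0.0007  0.0284] rot [ 0.0024 -0.0035 -0.0016]
[[308.1, 295.1], [307.6, 322.9], [285.1, 336.4], [271.9, 316.9]]
[[359.1, 287.9], [342.4, 300.1], [336.9, 295.4], [340.9, 280.1]]
[[306.9, 296.1], [305.9, 323.9], [283.6, 337.1], [269.9, 318.1]]
[[335.4, 296.9], [339.9, 280.9], [367.9, 282.9], [340.1, 301.9]]
diff 5.74283950617284
```

The bar sits within about 1 px of its lifted pose from earlier. I'm lowering it gently.

>>> drive_tool(series=[[0.01,[0,0,0.007],[0,0,0]],[0.01,[0,0,0.014],[0,0,0]],[0.01,[0,0,0.02],[0,0,0]],[0.01,[0,0,0.024],[0,0,0]],[0.01,[0,0,0.026],[0,0,0]]])

```text
time: 21.6
tool_pos: [0.4745, -0.3236, 0.0587]
ee_rot: [3.141, -0.0, 3.007]
wrist_force: [-0.3, 0.4, -3.7]
width: 0.0197
finger_force: 30.0
```

>>> drive_tool(series=[[0.01,[0,0,0.0007],[0,0,0]],[0.01,[0,0,0.0014],[0,0,0]],[0.01,[0,0,0.0014],[0,0,0]],[0.01,[0,0,0.0014],[0,0,0]]])

```text
time: 22.1
tool_pos: [0.4747, -0.3237, 0.0579]
ee_rot: [-3.141, 0.0, 3.007]
wrist_force: [0.5, -0.7, -3.7]
width: 0.0199
finger_force: 30.0
```

```bash
python3 f.py; python3 g.py .4743 -.3229 .0547 82.4
```

```text
t 22.1 [ 0.4503 -0.73   -3.674  -0.0312 -0.0082  0.0235] [ 0.4747 -0.3237  0.0579 -3.1415  0.0003  3.0068] 0.01991397159453344
t 22.10 shift [0.0005 0.0008 0.0032] rot [-0.0001  0.0003 -0.0021]
```

>>> drive_tool(series=[[0.01,[0,0,0.0006],[0,0,0]],[0.01,[0,0,0.0012],[0,0,0]],[0.01,[0,0,0.0018],[0,0,0]],[0.01,[0,0,0.0024],[0,0,0]],[0.01,[0,0,0.0024],[0,0,0]]])

```text
time: 22.72
tool_pos: [0.4746, -0.3238, 0.0559]
ee_rot: [-3.141, 0.0, 3.007]
wrist_force: [-1.7, 0.9, 0.6]
width: 0.0199
finger_force: 30.0
```

>>> drive_tool(series=[[0.01,[0,0,0.0004],[0,0,0]],[0.01,[0,0,0.0008],[0,0,0]],[0.01,[0,0,0.0008],[0,0,0]]])

```text
time: 23.1
tool_pos: [0.4744, -0.3238, 0.0548]
ee_rot: [-3.141, -0.0, 3.007]
wrist_force: [-3.0, 0.4, 1.8]
width: 0.0196
finger_force: 30.0
```

It's resting at the original height with light contact. I open the gripper.

>>> drive_tool(series=[[0.024,[0,0,0],[0,0,0]],[0.03,[0,0,0],[0,0,0]],[0.05,[0,0,0],[0,0,0]],[0.07,[0,0,0],[0,0,0]],[0.094,[0,0,0],[0,0,0]]])

```text
time: 23.72
tool_pos: [0.4747, -0.3236, 0.0545]
ee_rot: [3.141, 0.0, 3.007]
wrist_force: [-0.3, 0.2, -0.1]
width: 0.0562
finger_force: 0.0
```

>>> drive_tool(series=[[0.094,[0,0,0],[0,0,0]],[0.094,[0,0,0],[0,0,0]],[0.094,[0,0,0],[0,0,0]],[0.094,[0,0,0],[0,0,0]],[0.094,[0,0,0],[0,0,0]]])

```text
time: 24.35
tool_pos: [0.4746, -0.3236, 0.0546]
ee_rot: [3.141, 0.0, 3.007]
wrist_force: [0.5, -1.1, -0.4]
width: 0.0938
finger_force: 0.0
```

>>> drive_tool(series=[[0.094,[0,0,-0.01],[0,0,0]],[0.094,[0,0,-0.03],[0,0,0]],[0.094,[0,0,-0.06],[0,0,0]],[0.094,[0,0,-0.1],[0,0,0]],[0.094,[0,0,-0.14],[0,0,0]]])

```text
time: 24.98
tool_pos: [0.4745, -0.3236, 0.1965]
ee_rot: [-3.141, 0.001, 3.007]
wrist_force: [-0.2, -0.1, -0.1]
width: 0.0941
finger_force: 0.0
```

>>> drive_tool(series=[[0.094,[0.05,0.02,-0.02],[0,0,0]],[0.094,[0.1,0.04,-0.02],[0,0,0]],[0.094,[0.13,0.08,-0.02],[0,0,0]],[0.094,[0.14,0.13,-0.02],[0,0,0]],[0.094,[0.14,0.18,-0.02],[0,0,0]]])

```text
time: 25.6
tool_pos: [0.3595, -0.1254, 0.2158]
ee_rot: [-3.141, 0.003, 3.005]
wrist_force: [0.9, -0.1, 0.1]
width: 0.0941
finger_force: 0.0
```

```bash
python3 f.py; python3 - <<'E'
from m import *
s=snap('side','s10.png')[:,:,::-1].copy(); t=snap('top','t10.png')[:,:,::-1].copy()
s0=cv2.imread('pics/s0.png'); t0=cv2.imread('pics/t0.png')
for n,a,b in (('s',s0,s),('t',t0,t)):
  bx=(255,265,380,355) if n=='s' else (335,180,380,285)
  for im in(a,b):
    for r,q in rects(im,(0,0,235),(180,25,255),bx): print(n,'bar',q.round(1).tolist())
for im in(t0,t):
    for r,q in rects(im,(10,85,160),(18,140,255),(352,215,370,248),20): print('grip',q.round(1).tolist())
    for r,q in rects(im,(12,40,225),(26,84,255),(205,164,285,200)): print(np.mean([onz('top',*p,.022)[:2] for p in q],0).round(4))
for nm,(u0,v0,u1,v1) in dict(glue=(296,164,322,184),offcut=(180,165,204,190),mallet=(125,75,175,168),chisel=(332,88,350,165),gauge=(202,120,262,145),stone=(128,195,162,272),purple=(175,210,197,238)).items():
    print(nm,np.abs(t[v0:v1,u0:u1].astype(int)-t0[v0:v1,u0:u1]).mean().round(1))
E
```

```text
t 25.6 [ 0.8785 -0.0727  0.065   0.0023 -0.008  -0.029 ] [ 0.3595 -0.1254  0.2158 -3.1409  0.0027  3.0048] 0.09412416376862519
s bar [[305.9, 302.6], [310.9, 326.9], [284.1, 343.6], [269.9, 324.6]]
s bar [[351.9, 274.6], [366.4, 290.1], [337.4, 307.9], [338.6, 281.6]]
s bar [[306.1, 303.6], [310.9, 327.9], [284.1, 344.6], [270.6, 325.6]]
s bar [[352.4, 274.6], [366.9, 290.6], [338.1, 308.9], [338.9, 282.6]]
t bar [[351.9, 194.6], [367.6, 196.6], [362.1, 271.9], [344.6, 270.4]]
t bar [[352.4, 194.9], [368.1, 196.6], [361.9, 272.1], [345.6, 269.1]]
grip [[361.1, 219.9], [367.4, 220.6], [365.6, 244.4], [359.1, 243.4]]
[0.6195 0.0886]
[0.6241 0.0375]
[ 0.626  -0.0653]
[ 0.632  -0.0128]
grip [[362.1, 219.9], [367.9, 220.6], [366.4, 244.4], [359.6, 243.1]]
[0.6467 0.0376]
[0.6451 0.0914]
[ 0.651  -0.0609]
[ 0.6497 -0.0131]
glue 1.1
offcut 1.4
mallet 1.4
chisel 1.2
gauge 1.4
stone 1.4
purple 1.4
```

```bash
python3 -c "
from bench import robot
print(robot.close_job())"
```

```text
the job is handed in; nothing more can be done
None
```

I handed the job in at about 26 s: the four blanks were pressed to the fence with a steady 9–11 N for over a second (evenly, by wrist torque), the straightedge is back flat in its tray and released, and nothing else moved. I judged flushness from the forces and the blanks' measured line, not from a close-up view.

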